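Heft two seed belt pulleys and show the heavier to the tester

TASK

One of these two look-alike seed belt pulleys has a solid steel core and is the heavier: lift the one in the yellow pocket at least 5 cm, put it back seated hub up in its pocket, then lift the one in the blue pocket just as high, and judge by feel which is heavier. Present only the heavier to the grey tester, keeping the other away from its eye: finish while still holding the heavier in the gripper, hub up, still and centred about 30 mm above the round sensing eye without touching the tester, with the lighter one seated hub up in the pocket it came from. Leave the toggle, the finger disc, the brass block and the white cover alone.

Things in the scene. Friction and masses are not known exactly. Their poses are not given: they have to be found in the camera images.
- pulley_p_hub (a point): hub centre of one of two look-alike pulleys: black rubber rim 65 mm wide, 14 mm tall, below; grey cylindrical hub 40 mm wide, 48 mm tall, above; 62 mm tall in all. Point on the axis, 38 mm above the underside; z up out of the hub. Stands hub up in either pocket; gripped across the hub from above. 0.19 to 0.66 kg, differing by 0.15 kg or more; looks do not tell which is heavier
- pulley_q_hub (a point): hub centre of one of two look-alike pulleys: black rubber rim 65 mm wide, 14 mm tall, below; grey cylindrical hub 40 mm wide, 48 mm tall, above; 62 mm tall in all. Point on the axis, 38 mm above the underside; z up out of the hub. Stands hub up in either pocket; gripped across the hub from above. 0.19 to 0.66 kg, differing by 0.15 kg or more; looks do not tell which is heavier
- nest_yellow_floor (a point): yellow square block, 104 x 104 x 18 mm, fixed to the bench, with one round pocket 72 mm in diameter and 10 mm deep for a pulley's rim. This point is the centre of the pocket's floor, 8 mm above the bench; a seated pulley has its underside here and its hub centre 38 mm higher
- nest_blue_floor (a point): blue square block, 104 x 104 x 18 mm, fixed to the bench, with one round pocket 72 mm in diameter and 10 mm deep for a pulley's rim. This point is the centre of the pocket's floor, 8 mm above the bench; a seated pulley has its underside here and its hub centre 38 mm higher
- eye (a point): centre of the round sensing eye (white ring 72 mm wide, black inside, copper dot) flush on the flat top of the fixed grey tester, 90.5 mm above the bench. Tester 140 x 160 x 90 mm along this point's x, y, z (z up, yaw varies); the eye is 30 mm towards +y from the middle of the top. It gives no signal to read
- toggle_tip (a point): tip of the chrome toggle on the tester's top, a lever 29 mm long standing up from the top 88 mm from the eye's centre (towards the tester's -y); it leans either way and is to be left as it is
- finger_disc: worn steel finger pickup disc lying flat, 90 mm in diameter, 18 mm tall at its hub, loose; bystander; origin at the centre of its underside
- grease_block: brass grease nipple block, 44 x 34 mm, 40 mm tall with its nipple, loose; bystander; origin at the centre of its underside
- meter_cover: white nylon meter cover, round, 84 mm in diameter, 28 mm tall, loose; bystander; origin at the centre of its underside
Mind the look-alikes: they are no part of the job. What is shaped like the part that bears pulley_p_hub but green is not meant.

How it is judged:
On the way, in this order (a step that is already met when the one before it is completed fails the run):
1. the pulley from the yellow pocket is lifted clear (at least 45 mm) while the other stays in the blue pocket (((z of pulley_p_hub in the frame of nest_yellow_floor above 0.083 m and angle between pulley_p_hub's own z axis and vertical below 0.35 rad and horizontal distance between pulley_q_hub and nest_blue_floor below 0.009 m and z of pulley_q_hub in the frame of nest_blue_floor below 0.043 m and angle between pulley_q_hub's own z axis and vertical below 0.12 rad) or (z of pulley_q_hub in the frame of nest_yellow_floor above 0.083 m and angle between pulley_q_hub's own z axis and vertical below 0.35 rad and horizontal distance between pulley_p_hub and nest_blue_floor below 0.009 m and z of pulley_p_hub in the frame of nest_blue_floor below 0.043 m and angle between pulley_p_hub's own z axis and vertical below 0.12 rad))), for 0.2 s.
2. the pulley from the blue pocket is lifted clear (at least 45 mm) while the first is back, seated hub up, in the yellow pocket (((z of pulley_p_hub in the frame of nest_blue_floor above 0.083 m and angle between pulley_p_hub's own z axis and vertical below 0.35 rad and horizontal distance between pulley_q_hub and nest_yellow_floor below 0.009 m and z of pulley_q_hub in the frame of nest_yellow_floor below 0.043 m and angle between pulley_q_hub's own z axis and vertical below 0.12 rad) or (z of pulley_q_hub in the frame of nest_blue_floor above 0.083 m and angle between pulley_q_hub's own z axis and vertical below 0.35 rad and horizontal distance between pulley_p_hub and nest_yellow_floor below 0.009 m and z of pulley_p_hub in the frame of nest_yellow_floor below 0.043 m and angle between pulley_p_hub's own z axis and vertical below 0.12 rad))), for 0.2 s.
At the end, for the whole second after the job is handed in: heavier pulley held by the fingers, hub up (0.2 rad), still, within 18 mm of the eye's axis, underside 8 to 65 mm above the eye, not touching the tester; lighter one released, seated hub up in the pocket it came from (centred within 9 mm, under 5 mm proud, resting with under 4 N) (((horizontal distance between pulley_p_hub and eye below 0.018 m and z of pulley_p_hub in the frame of eye between 0.046 and 0.103 m and angle between pulley_p_hub's own z axis and vertical below 0.2 rad and linear speed of pulley_p below 0.03 m/s and contact force between pulley_p and the fingers above 1 N and contact force between pulley_p and tester below 0.1 N and horizontal distance between pulley_q_hub and nest_yellow_floor below 0.009 m and z of pulley_q_hub in the frame of nest_yellow_floor below 0.043 m and angle between pulley_q_hub's own z axis and vertical below 0.12 rad and contact force between pulley_q and nest_yellow between 1 and 4 N and distance of pulley_q_hub from where it was at the start of the episode below 0.015 m and linear speed of pulley_q below 0.02 m/s and contact force between pulley_q and the fingers below 0.1 N) or (horizontal distance between pulley_p_hub and eye below 0.018 m and z of pulley_p_hub in the frame of eye between 0.046 and 0.103 m and angle between pulley_p_hub's own z axis and vertical below 0.2 rad and linear speed of pulley_p below 0.03 m/s and contact force between pulley_p and the fingers above 1 N and contact force between pulley_p and tester below 0.1 N and horizontal distance between pulley_q_hub and nest_blue_floor below 0.009 m and z of pulley_q_hub in the frame of nest_blue_floor below 0.043 m and angle between pulley_q_hub's own z axis and vertical below 0.12 rad and contact force between pulley_q and nest_blue between 1 and 4 N and distance of pulley_q_hub from where it was at the start of the episode below 0.015 m and linear speed of pulley_q below 0.02 m/s and contact force between pulley_q and the fingers below 0.1 N) or (horizontal distance between pulley_q_hub and eye below 0.018 m and z of pulley_q_hub in the frame of eye between 0.046 and 0.103 m and angle between pulley_q_hub's own z axis and vertical below 0.2 rad and linear speed of pulley_q below 0.03 m/s and contact force between pulley_q and the fingers above 1 N and contact force between pulley_q and tester below 0.1 N and horizontal distance between pulley_p_hub and nest_yellow_floor below 0.009 m and z of pulley_p_hub in the frame of nest_yellow_floor below 0.043 m and angle between pulley_p_hub's own z axis and vertical below 0.12 rad and contact force between pulley_p and nest_yellow between 1 and 4 N and distance of pulley_p_hub from where it was at the start of the episode below 0.015 m and linear speed of pulley_p below 0.02 m/s and contact force between pulley_p and the fingers below 0.1 N) or (horizontal distance between pulley_q_hub and eye below 0.018 m and z of pulley_q_hub in the frame of eye between 0.046 and 0.103 m and angle between pulley_q_hub's own z axis and vertical below 0.2 rad and linear speed of pulley_q below 0.03 m/s and contact force between pulley_q and the fingers above 1 N and contact force between pulley_q and tester below 0.1 N and horizontal distance between pulley_p_hub and nest_blue_floor below 0.009 m and z of pulley_p_hub in the frame of nest_blue_floor below 0.043 m and angle between pulley_p_hub's own z axis and vertical below 0.12 rad and contact force between pulley_p and nest_blue between 1 and 4 N and distance of pulley_p_hub from where it was at the start of the episode below 0.015 m and linear speed of pulley_p below 0.02 m/s and contact force between pulley_p and the fingers below 0.1 N))); the arm keeps its last pose, push and grip.
It fails at once if the lighter pulley is brought over the tester's eye (the one left in its pocket rests there with over 4 N) ((horizontal distance between pulley_p_hub and eye below 0.06 m and (contact force between pulley_q and nest_yellow above 4 N or contact force between pulley_q and nest_blue above 4 N)) or (horizontal distance between pulley_q_hub and eye below 0.06 m and (contact force between pulley_p and nest_yellow above 4 N or contact force between pulley_p and nest_blue above 4 N))).
It fails at once if the toggle is flicked (distance of toggle_tip from where it was at the start of the episode above 0.008 m).
It fails at once if a bystander is disturbed (distance of any of finger_disc, grease_block, meter_cover from where it was at the start of the episode above 0.02 m).
It also fails if it takes over 72 s, if anything falls off the work surface, if the arm or the gripper's body presses on something with over 40 N, if the wrist force passes 120 N, or if a joint passes its speed limit or range.

ROBOT

A 7-joint arm with a two-finger parallel gripper is mounted at the origin on the work surface. World frame = base frame: x ahead of the robot, y to its left, z up, the work surface at z = 0. Lengths are in m, angles in rad, forces in N, time in s.
With the tool pointing down it reaches from about 0.4 to 0.75 m from the base axis. Payload 19.5 kg.
Tool frame: the origin (TCP) lies midway between the tips of the shut fingers; the grasp point (between the pads) lies 19 mm behind it; z points along the fingers, y is the line along which they close (so a half turn about z gives the same grasp; the last joint's range is limited). The gripper opens to 85 mm and grips with 20 to 120 N. Pads are 22 mm wide; open, the fingers measure 114 mm over their backs; the gripper's body (76 mm by 85 mm) begins 54 mm behind the grasp point. The pads swing forward as they close: fully open they stand 13 mm farther back than shut.
Start: joints at [1.214, 0.707, -0.028, 1.485, 0.022, 0.951, -0.075], TCP at [0.178, -0.547, 0.209] pointing down, gripper open.
Joint ranges: [-2.71, 2.71], [-0.32, 2.16], [-1.57, 1.52], [0, 2.45], [-1.46, 4.6], [0, 2.02], [-2.83, 2.83]. Speed limits (rad/s): [1.89, 1.89, 2.57, 2.57, 3.01, 3.01, 3.01].

INTERFACE

Orientations are given as [roll, pitch, yaw] about the fixed x, y, z axes, in that order (R = Rz(yaw) Ry(pitch) Rx(roll)).
In Python, from cell import arm gives the robot as it stands. The module is installed in compiled form; this text tells all that it offers.
- The arm moves only by the tool move_arm, never from a script. Its argument "plan" is a list of rows, each a list of 3 entries, a list of its own where there are three numbers: the shift along the tool's x, y, z in cm, then the turn, a rotation vector about the tool's x, y, z in rad, then the finger opening in cm, from 0 to 8.54. A call has 1 to 8 rows; each row shifts and turns the commanded pose from where the row before left it, along the tool's axes as they then stand; what a row does not reach is not made up. A row lasts 1/12 s, in which the tool goes at most 41.7 mm and 7.16 degrees, less where a joint would pass 70% of its speed; a pose out of reach is approached as far as the arm can. A call is refused whole if a number of a shift passes 4.17 or a number of a turn 0.125, either way. A call with a gripper value outside its range is refused whole. The fingers move at their own pace and stop on an object; "squeeze" is the grip in N (left out, the last holds). Time passes only in rows, so rows that do not move let the fingers close. It gives the time, the measured TCP pose, the force, the opening and the grip force at its end, in the units of the state.
- arm.get_obs(): the state, without advancing time (a new reading comes with each control period).
- arm.camera(name): name is "scene" or "side" or "wrist"; returns the picture (480x640x3 uint8, red, green, blue); there is no depth.
- arm.calibration(name): a dict with "fx", "fy", "cx", "cy" (pixels), "position" and "rotation" of the camera in the world; the wrist camera has in their place "tool_from_camera" (4x4, takes a point from camera to tool coordinates, whose origin is the TCP and whose axes are the flange's). Camera axes: x right, y down, z forward; pixel columns grow to the right and rows downward; lengths in m; the calibration is good to about 2 mm. A picture is of the moment at which its call begins: read the wrist's pose just before it. calibration takes no time and is no camera call.
- arm.sign_off(): hands the job in; it is judged then, once.
The state is a dict: "t": time; "joints": joint angles; "qvel": joint speeds; "joint_torque": joint torques, N m; "tcp_pos": TCP position; "eef_rot": TCP orientation; "wrist_force": force on the tool from outside, world axes, zero at the start; "ft_torque": the same for the moment, N m; "grip_width": finger opening in m; "gripper_force": force on a finger pad.
Only numpy, scipy, OpenCV 4.12 (cv2) and the standard library are available. Lean on these libraries where they do the work, as an engineer would, in place of code of your own. Each camera call takes 0.05 s, during which the arm holds its last target. There are 200 camera calls.

## Working session

There is one attempt and no reset: what is moved stays moved. The work goes in short steps, Python scripts to look and compute and a tool call to move; the robot and the scene stay as the last step left them, time stands still between calls to the robot, and variables do not carry over. Pictures are saved under pics/ and viewed, at most 10 in all, crops included, and the job is handed in when it is done.

Besides the shell and the picture viewer there is one more tool, called after ">>>" by a JSON object that holds its "name" and its "arguments", one argument or row to a line. move_arm: Moves the arm, as the interface text tells. Its arguments: {"type":"object","properties":{"plan":{"type":"array","items":{"type":"array"}},"squeeze":{"type":"number"}},"required":["plan"]}

```bash
mkdir -p pics; python3 - <<'E'
from cell import arm
import cv2,numpy as np
o=arm.get_obs();print(o)
for n in ("scene","side"):
    im=arm.camera(n);cv2.imwrite(f"pics/{n}0.png",im[:,:,::-1]);c=arm.calibration(n);print(n,c)
print(arm.calibration("wrist"))
E
```

```text
{'t': 0.0, 'joints': array([ 1.21427994,  0.70710475, -0.02762489,  1.48500046,  0.02196849,
        0.95092287, -0.07548615]), 'qvel': array([-6.70501777e-04,  1.08845937e-03,  4.28578644e-04,  1.45205032e-05,
        1.18774432e-03,  1.17613116e-03,  3.09152565e-04]), 'joint_torque': array([ 2.87980720e-04, -8.83224177e+01,  1.23436488e+00, -2.36162961e+01,
        1.68601895e-02,  6.71350936e-03,  6.50197626e-05]), 'tcp_pos': array([ 0.17796048, -0.54645211,  0.20822606]), 'eef_rot': array([-3.14045821e+00,  7.13759312e-06,  3.14818062e-01]), 'wrist_force': array([-0.33803597,  0.85123317, -0.48020333]), 'ft_torque': array([-0.01952503, -0.06699001,  0.01672359]), 'gripper_force': 0.0, 'grip_width': 0.08543926434097586}
scene {'fx': 464.1300466762269, 'fy': 464.1300466762269, 'cx': 322.52170026948585, 'cy': 242.0722813771563, 'position': array([0.93453034, 0.55267541, 0.79923171]), 'rotation': array([-2.40510040e+00,  2.52587504e-03,  2.59937867e+00])}
side {'fx': 475.88411031834363, 'fy': 475.88411031834363, 'cx': 306.1383371991395, 'cy': 238.67291712141645, 'position': array([ 0.50274561, -0.60180194,  0.78540345]), 'rotation': array([-2.42350032, -0.0068267 , -0.15046061])}
{'fx': 374.40351267642694, 'fy': 374.40351267642694, 'cx': 326.1141737152654, 'cy': 239.4879094388077, 'tool_from_camera': array([[-8.08893570e-04, -9.48907582e-01, -3.15553079e-01,
         8.06912526e-02],
       [ 9.99999666e-01, -8.05579310e-04, -1.40936622e-04,
        -3.90500537e-04],
       [-1.20467203e-04, -3.15553088e-01,  9.48907917e-01,
        -1.64940138e-01],
       [ 0.00000000e+00,  0.00000000e+00,  0.00000000e+00,
         1.00000000e+00]])}
```

View pics/scene0.png

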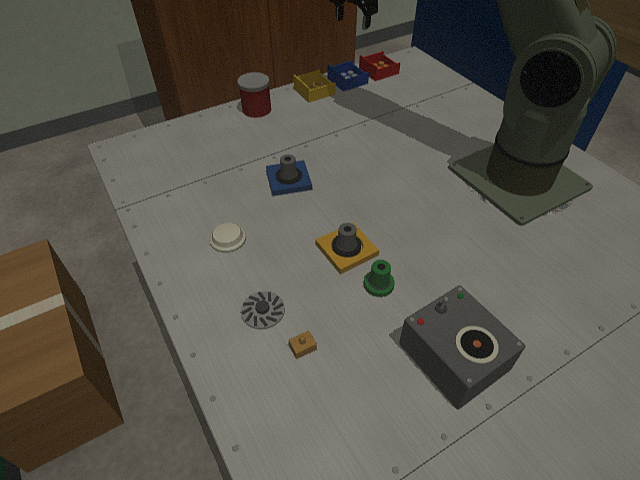

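View pics/side0.png

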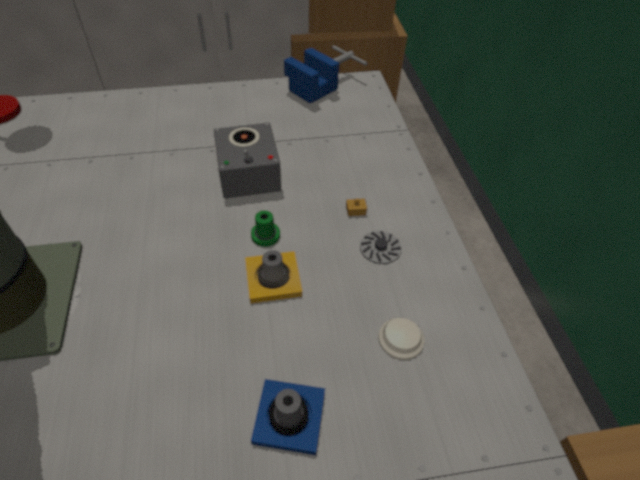

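```bash
cat > h.py <<'E'
import numpy as np,cv2
from scipy.spatial.transform import Rotation as R
from cell import arm
def cam(n,o=None):
    c=arm.calibration(n)
    if n!="wrist": return c,np.array(c["position"]),R.from_euler("xyz",c["rotation"]).as_matrix()
    T=c["tool_from_camera"];Rt=R.from_euler("xyz",o["eef_rot"]).as_matrix()
    return c,np.array(o["tcp_pos"])+Rt@T[:3,3],Rt@T[:3,:3]
def toplane(n,px,z,o=None):
    c,p,M=cam(n,o);px=np.atleast_2d(np.asarray(px,float))
    d=np.c_[(px[:,0]-c["cx"])/c["fx"],(px[:,1]-c["cy"])/c["fy"],np.ones(len(px))]@M.T
    return (p+d*((z-p[2])/d[:,2])[:,None])[:,:2]
def blob(m,seed):
    n,l,s,ce=cv2.connectedComponentsWithStats(m.astype(np.uint8))
    k=[i for i in range(1,n) if s[i,4]>30]
    k=min(k,key=lambda i:np.hypot(*(ce[i]-seed)))
    ys,xs=np.nonzero(l==k);return np.c_[xs,ys]
E
python3 - <<'E'
from h import *
S={"scene":dict(y=(347,248),b=(289,180),eye=(477,344),yt=(347,229),bt=(288,159),gt=(380,266),tog=(441,305),fd=(263,309),gb=(303,343),mc=(228,235)),
"side":dict(y=(273,276),b=(289,417),eye=(243,136),yt=(273,257),bt=(288,399),gt=(264,216),tog=(247,155),fd=(381,246),gb=(357,206),mc=(402,334))}
Z=dict(yt=.07,bt=.07,gt=.062,tog=.119,fd=.01,gb=.03,mc=.028)
for n in S:
    im=cv2.imread(f"pics/{n}0.png");hsv=cv2.cvtColor(im,cv2.COLOR_BGR2HSV);H,s,v=cv2.split(hsv)
    for k,rg in (("y",(15,32)),("b",(105,125))):
        m=(H>=rg[0])&(H<=rg[1])&(s>130)&(v>60)
        p=blob(m,S[n][k]);q=toplane(n,p,.018).astype(np.float32)
        r=cv2.minAreaRect(q);print(n,k,len(p),np.round(r[0],4),np.round(r[1],4),round(r[2],1))
    e=S[n]["eye"];w=np.zeros_like(v);cv2.circle(w,e,30,1,-1)
    p=blob((v>140)&(s<70)&(w>0),e);hp=cv2.convexHull(p.astype(np.int32))[:,0]
    q=toplane(n,hp,.0905);c,rad=cv2.minEnclosingCircle(q.astype(np.float32));print(n,"eye",np.round(c,4),rad, p.mean(0))
    for k in Z: print(n,k,np.round(toplane(n,S[n][k],Z[k])[0],4))
im=cv2.imread("pics/scene0.png")[140:400,210:540];cv2.imwrite("pics/c1.png",cv2.resize(im,None,fx=2.3,fy=2.3,interpolation=cv2.INTER_CUBIC))
E
```

```text
scene y 1135 [ 0.5314 -0.0155] [0.1112 0.1135] 0.9
scene b 346 [ 0.5254 -0.3047] [0.1015 0.102 ] 72.7
scene eye [0.4998 0.3401] 0.03521381691098213 [476.27244582 344.53250774]
scene yt [ 0.5295 -0.0199]
scene bt [ 0.5232 -0.3032]
scene gt [0.5246 0.0968]
scene tog [0.5165 0.2596]
scene fd [0.765  0.0332]
scene gb [0.7389 0.1535]
scene mc [ 0.7482 -0.1773]
side y 1458 [ 0.5275 -0.0278] [0.1017 0.1128] 0.9
side b 2450 [ 0.524  -0.3094] [0.1045 0.1007] 72.2Traceback (most recent call last):
  File "<stdin>", line 12, in <module>
  File "h.py", line 16, in blob
    k=min(k,key=lambda i:np.hypot(*(ce[i]-seed)))
ValueError: min() iterable argument is empty
```

Candidates: pulleys at scene px (289,170) on the blue block and (347,240) on the yellow block. The one at (379,278) is green, on the bench, so it is not meant. Tester eye is at (477,344). I'll check with an enlarged crop while moving toward yellow at height.

```bash
python3 - <<'E'
import cv2
im=cv2.imread("pics/scene0.png")[140:400,210:540];cv2.imwrite("pics/c1.png",cv2.resize(im,None,fx=2.3,fy=2.3,interpolation=cv2.INTER_CUBIC))
E
```

```text
(no output)
```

View pics/c1.png

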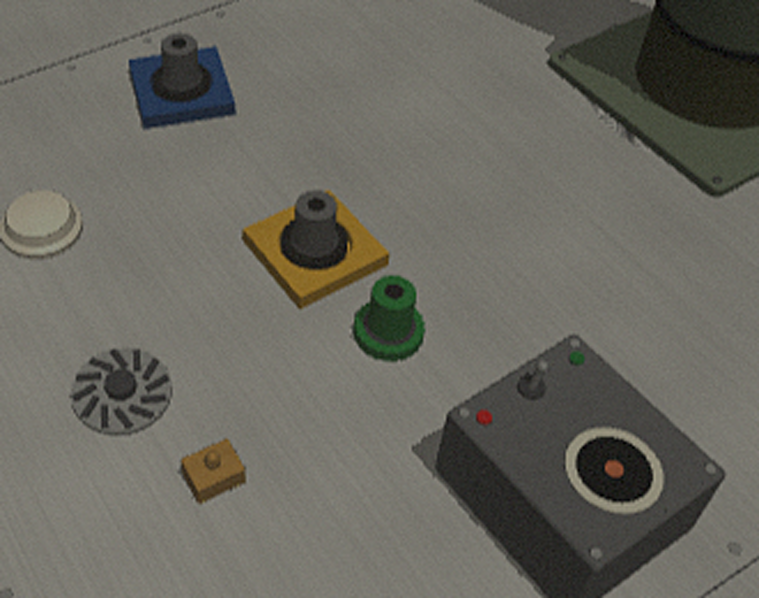

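>>> {"name": "move_arm", "arguments": {
  "plan": [
    [[4.1, 0, 0], [0, 0, -0.076], 8.5],
    [[4.1, 0, 0], [0, 0, -0.076], 8.5],
    [[4.1, 0, 0], [0, 0, -0.076], 8.5],
    [[4.1, 0, 0], [0, 0, -0.076], 8.5],
    [[4.1, 0, 0], [0, 0, -0.076], 8.5],
    [[4.1, 0, 0], [0, 0, -0.076], 8.5],
    [[4.1, 0, 0], [0, 0, -0.076], 8.5],
    [[4.1, 0, 0], [0, 0, -0.076], 8.5]
  ]
}}

```text
t: 0.77
tcp_pos: [0.4494, -0.368, 0.2083]
eef_rot: [-3.141, -0.0, 0.926]
wrist_force: [-0.4, -0.6, -0.1]
grip_width: 0.0853
gripper_force: 0.0
```

The crop shows grey pulleys standing hub up in blue (180,75) and yellow (315,230). The green look-alike (390,315) stands between yellow and the tester and is excluded. Carrying on to yellow.

>>> {"name": "move_arm", "arguments": {
  "plan": [
    [[4.1, 0, 0], [0, 0, -0.076], 8.5],
    [[4.1, 0, 0], [0, 0, -0.076], 8.5],
    [[4.1, 0, 0], [0, 0, -0.076], 8.5],
    [[4.1, 0, 0], [0, 0, -0.076], 8.5],
    [[4.1, 0, 0], [0, 0, -0.076], 8.5],
    [[4.1, 0, 0], [0, 0, -0.076], 8.5],
    [[4.1, 0, 0], [0, 0, -0.076], 8.5],
    [[4.1, 0, 0], [0, 0, -0.076], 8.5]
  ]
}}

```text
t: 1.43
tcp_pos: [0.5688, -0.0677, 0.2084]
eef_rot: [-3.141, -0.0, 1.535]
wrist_force: [1.9, 0.1, 1.0]
grip_width: 0.0852
gripper_force: 0.0
```

```bash
python3 - <<'E'
from h import *
o=arm.get_obs();im=arm.camera("wrist")[:,:,::-1];cv2.imwrite("pics/w1.png",im)
np.save("o1.npy",np.r_[o["tcp_pos"],o["eef_rot"]]);print(o["tcp_pos"],o["eef_rot"],o["wrist_force"])
H,s,v=cv2.split(cv2.cvtColor(im,cv2.COLOR_BGR2HSV))
p=blob((H>=15)&(H<=32)&(s>130)&(v>60),(320,240))
r=cv2.minAreaRect(toplane("wrist",p,.018,o).astype(np.float32));print(len(p),r)
E
```

```text
[ 0.56878034 -0.06770075  0.2083937 ] [-3.14127737e+00 -1.45228273e-04  1.53453784e+00] [1.86752344 0.09001196 1.04120966]
8849 ((0.5275559425354004, -0.02141304686665535), (0.1034950539469719, 0.10390660166740417), 1.0118589401245117)
```

View pics/w1.png

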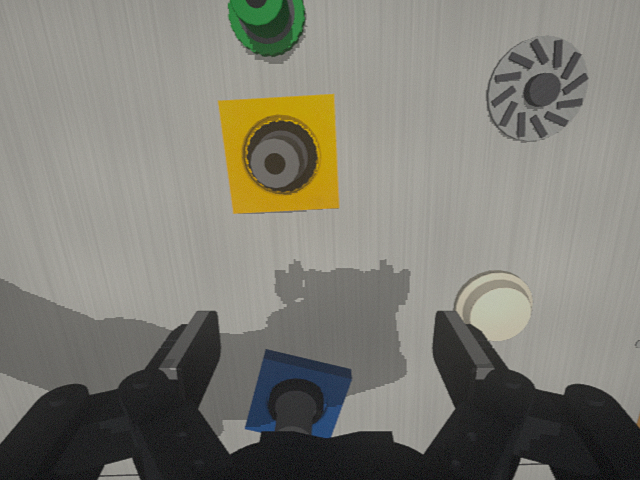

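The yellow block measures 103.5 x 104 mm, which matches. Its centre is (0.528,-0.021). The hub top at px (275,163) gives (0.529,-0.022).

>>> {"name": "move_arm", "arguments": {
  "plan": [
    [[2.2, -2.1, 0], [0, 0, 0], 8.5],
    [[2.25, -2.05, 0], [0, 0, 0], 8.5],
    [[0, 0, 3], [0, 0, 0], 8.5],
    [[0, 0, 3], [0, 0, 0], 8.5],
    [[0, 0, 3], [0, 0, 0], 8.5],
    [[0, 0, 0], [0, 0, 0], 8.5],
    [[0, 0, 0], [0, 0, 0], 8.5],
    [[0, 0, 0], [0, 0, 0], 8.5]
  ]
}}

```text
t: 2.15
tcp_pos: [0.5294, -0.0236, 0.1201]
eef_rot: [3.14, -0.0, 1.531]
wrist_force: [0.0, 0.8, -0.2]
grip_width: 0.0849
gripper_force: 0.0
```

```bash
python3 - <<'E'
from h import *
o=arm.get_obs();im=arm.camera("wrist")[:,:,::-1];cv2.imwrite("pics/w2.png",im)
print(o["tcp_pos"],o["eef_rot"],o["wrist_force"])
H,s,v=cv2.split(cv2.cvtColor(im,cv2.COLOR_BGR2HSV))
p=blob((H>=15)&(H<=32)&(s>130)&(v>60),(320,240))
r=cv2.minAreaRect(toplane("wrist",p,.018,o).astype(np.float32));print(len(p),r)
E
```

```text
[ 0.5294042  -0.02356488  0.12005947] [ 3.14049110e+00 -2.19948639e-04  1.53060193e+00] [ 0.03395769  0.8173925  -0.1608848 ]
12633 ((0.5274965167045593, -0.020497377961874008), (0.1037098839879036, 0.10521693527698517), 1.0075159072875977)
```

View pics/w2.png

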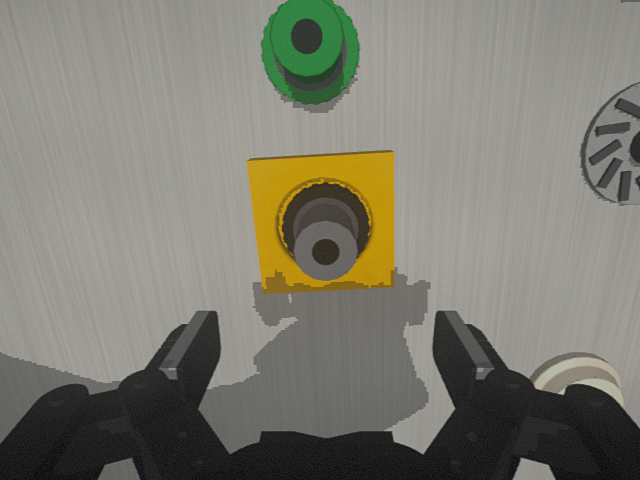

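The hub top at px (326,249) lies between the fingers, 3 mm ahead along tool x. Correcting, descending and closing.

>>> {"name": "move_arm", "arguments": {
  "plan": [
    [[0.3, 0, 2.5], [0, 0, 0], 8.5],
    [[0, 0, 2.5], [0, 0, 0], 8.5],
    [[0, 0, 2.5], [0, 0, 0], 8.5],
    [[0, 0, 1.4], [0, 0, 0], 8.5],
    [[0, 0, 0], [0, 0, 0], 8.5],
    [[0, 0, 0], [0, 0, 0], 3.5],
    [[0, 0, 0], [0, 0, 0], 3.5],
    [[0, 0, 0], [0, 0, 0], 3.5]
  ],
  "squeeze": 60
}}

```text
t: 2.87
tcp_pos: [0.5298, -0.0207, 0.0312]
eef_rot: [3.139, -0.0, 1.531]
wrist_force: [0.5, 0.1, -0.2]
grip_width: 0.051
gripper_force: 0.0
```

>>> {"name": "move_arm", "arguments": {
  "plan": [
    [[0, 0, 0], [0, 0, 0], 3.5],
    [[0, 0, 0], [0, 0, 0], 3.5],
    [[0, 0, 0], [0, 0, 0], 3.5],
    [[0, 0, 0], [0, 0, 0], 3.5]
  ]
}}

```text
t: 3.2
tcp_pos: [0.5294, -0.0207, 0.0311]
eef_rot: [3.14, 0.0, 1.531]
wrist_force: [-4.0, -0.8, 18.0]
grip_width: 0.0382
gripper_force: 58.1
```

>>> {"name": "move_arm", "arguments": {
  "plan": [
    [[0, 0, -0.5], [0, 0, 0], 3.5],
    [[0, 0, -1.5], [0, 0, 0], 3.5],
    [[0, 0, -2], [0, 0, 0], 3.5],
    [[0, 0, -2], [0, 0, 0], 3.5],
    [[0, 0, -1], [0, 0, 0], 3.5],
    [[0, 0, 0], [0, 0, 0], 3.5],
    [[0, 0, 0], [0, 0, 0], 3.5],
    [[0, 0, 0], [0, 0, 0], 3.5]
  ]
}}

```text
t: 3.87
tcp_pos: [0.5285, -0.0206, 0.0988]
eef_rot: [-3.14, -0.0, 1.531]
wrist_force: [-0.4, -0.5, -5.3]
grip_width: 0.038
gripper_force: 61.7
```

>>> {"name": "move_arm", "arguments": {
  "plan": [
    [[0, 0, 0], [0, 0, 0], 3.5],
    [[0, 0, 0], [0, 0, 0], 3.5],
    [[0, 0, 0], [0, 0, 0], 3.5],
    [[0, 0, 0], [0, 0, 0], 3.5]
  ]
}}

```text
t: 4.2
tcp_pos: [0.5288, -0.0206, 0.0994]
eef_rot: [-3.141, -0.0, 1.531]
wrist_force: [-0.5, 0.0, -5.8]
grip_width: 0.038
gripper_force: 61.7
```

```bash
cat > wt.py <<'E'
from h import *
import sys
F=[]
for i in range(12):
    im=arm.camera("wrist");o=arm.get_obs();F.append(np.r_[o["wrist_force"],o["ft_torque"],o["joint_torque"][[1,3]]])
print(np.round(np.mean(F,0),3));print(np.round(np.std(F,0),3),o["grip_width"],o["gripper_force"],o["tcp_pos"],o["joints"])
cv2.imwrite(sys.argv[1],im[:,:,::-1])
E
python3 wt.py pics/w3.png
```

```text
[-1.9700e-01 -9.0000e-02 -5.7950e+00 -1.0000e-03  1.0000e-03 -4.0000e-03
 -9.0057e+01 -1.6533e+01]
[0.743 0.518 0.579 0.024 0.024 0.03  0.066 0.015] 0.03749632469439417 61.717350482940674 [ 0.52896924 -0.0205718   0.09970325] [ 0.10191229  0.80347118 -0.22972495  1.77411697  0.29531292  0.59775467
 -0.34545915]
```

View pics/w3.png

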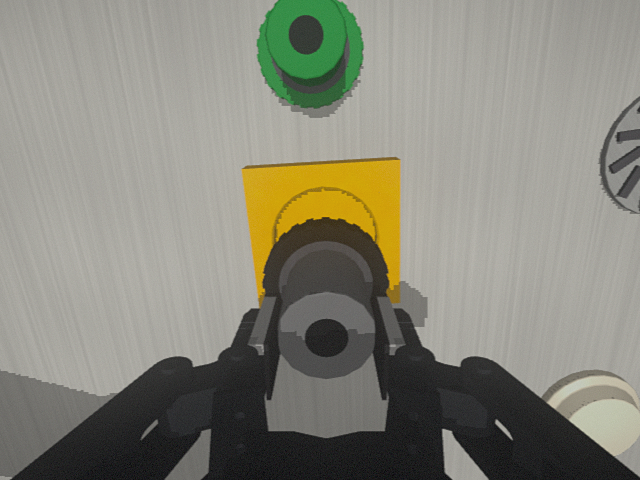

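The grey pulley is gripped by its hub, upright, with the rim clear above the yellow pocket. It weighs about 5.8 N (0.59 kg). Putting it back.

>>> {"name": "move_arm", "arguments": {
  "plan": [
    [[0, 0, 1.5], [0, 0, 0], 3.5],
    [[0, 0, 2], [0, 0, 0], 3.5],
    [[0, 0, 1.5], [0, 0, 0], 3.5],
    [[0, 0, 1], [0, 0, 0], 3.5],
    [[0, 0, 0.5], [0, 0, 0], 3.5],
    [[0, 0, 0.3], [0, 0, 0], 3.5],
    [[0, 0, 0], [0, 0, 0], 3.5],
    [[0, 0, 0], [0, 0, 0], 3.5]
  ]
}}

```text
t: 5.47
tcp_pos: [0.5293, -0.0205, 0.0323]
eef_rot: [3.141, -0.0, 1.531]
wrist_force: [1.1, -0.4, -6.2]
grip_width: 0.0376
gripper_force: 61.6
```

>>> {"name": "move_arm", "arguments": {
  "plan": [
    [[0, 0, 0.15], [0, 0, 0], 3.5],
    [[0, 0, 0], [0, 0, 0], 3.5],
    [[0, 0, 0], [0, 0, 0], 3.5]
  ]
}}

```text
t: 5.72
tcp_pos: [0.5294, -0.0206, 0.0312]
eef_rot: [3.14, 0.0, 1.531]
wrist_force: [-2.8, -0.1, 9.2]
grip_width: 0.0377
gripper_force: 63.1
```

>>> {"name": "move_arm", "arguments": {
  "plan": [
    [[0, 0, 0], [0, 0, 0], 5],
    [[0, 0, 0], [0, 0, 0], 7],
    [[0, 0, 0], [0, 0, 0], 8.5],
    [[0, 0, 0], [0, 0, 0], 8.5],
    [[0, 0, 0], [0, 0, 0], 8.5],
    [[0, 0, 0], [0, 0, 0], 8.5],
    [[0, 0, -2], [0, 0, 0], 8.5],
    [[0, 0, -4], [0, 0, 0], 8.5]
  ]
}}

```text
t: 6.38
tcp_pos: [0.5272, -0.0204, 0.088]
eef_rot: [-3.136, 0.0, 1.531]
wrist_force: [0.2, -1.0, 0.2]
grip_width: 0.0848
gripper_force: 0.0
```

>>> {"name": "move_arm", "arguments": {
  "plan": [
    [[0, 0, -4], [0, 0, 0], 8.5],
    [[0, 0, -4], [0, 0, 0], 8.5],
    [[0, 0, -4], [0, 0, 0], 8.5],
    [[-4.1, 0, 0], [0, 0, 0.06], 8.5],
    [[-4.1, 0, 0], [0, 0, 0.06], 8.5],
    [[-4.1, 0, 0], [0, 0, 0.06], 8.5],
    [[0, 0, 0], [0, 0, 0], 8.5],
    [[0, 0, 0], [0, 0, 0], 8.5]
  ]
}}

```text
t: 7.05
tcp_pos: [0.5161, -0.1449, 0.2101]
eef_rot: [-3.141, 0.001, 1.347]
wrist_force: [0.1, 0.1, 0.1]
grip_width: 0.0852
gripper_force: 0.0
```

```bash
cat > look.py <<'E'
from h import *
import sys
o=arm.get_obs();im=arm.camera("wrist")[:,:,::-1];cv2.imwrite(sys.argv[1],im)
print(o["tcp_pos"],o["eef_rot"],o["wrist_force"])
H,s,v=cv2.split(cv2.cvtColor(im,cv2.COLOR_BGR2HSV))
for n,a,b in (("y",15,32),("b",105,125)):
    try:
        p=blob((H>=a)&(H<=b)&(s>130)&(v>25),(320,240))
        print(n,len(p),p.min(0),p.max(0),cv2.minAreaRect(toplane("wrist",p,.018,o).astype(np.float32)))
    except ValueError: pass
E
python3 look.py pics/w4.png
```

```text
[ 0.51612008 -0.14493715  0.21011859] [-3.14134944e+00  5.18664644e-04  1.34691848e+00] [0.09347552 0.08403543 0.06909844]
y 10272 [233   0] [378 138] ((0.527576208114624, -0.021509885787963867), (0.10351552814245224, 0.10387986898422241), 0.9836116433143616)
b 46 [374 304] [389 313] ((0.5476008057594299, -0.2695997953414917), (0.013620776124298573, 0.011610560119152069), 11.875175476074219)
```

View pics/w4.png

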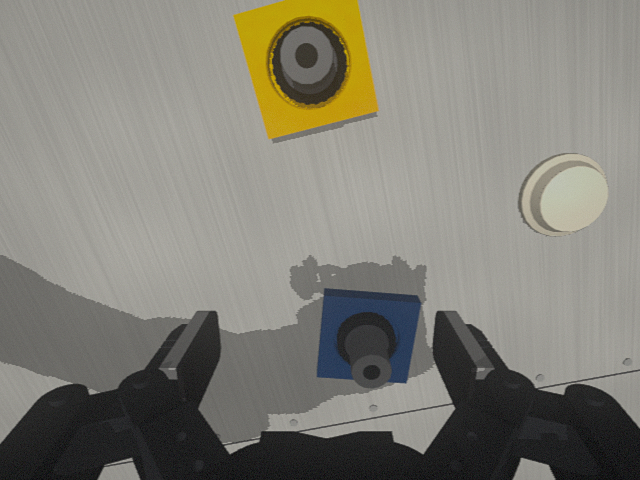

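The yellow pulley is back in its pocket, upright and centred (px 309,62). The blue pulley's hub top at px (371,371) gives (0.524,-0.306), which agrees with the scene camera.

>>> {"name": "move_arm", "arguments": {
  "plan": [
    [[-3.8, 1.1, 0], [0, 0, 0], 8.5],
    [[-3.8, 1.1, 0], [0, 0, 0], 8.5],
    [[-3.8, 1.1, 0], [0, 0, 0], 8.5],
    [[-4.1, 1.0, 0], [0, 0, 0], 8.5],
    [[0, 0, 3], [0, 0, 0], 8.5],
    [[0, 0, 3], [0, 0, 0], 8.5],
    [[0, 0, 3], [0, 0, 0], 8.5],
    [[0, 0, 0], [0, 0, 0], 8.5]
  ]
}}

```text
t: 7.77
tcp_pos: [0.5233, -0.3006, 0.1154]
eef_rot: [-3.135, -0.003, 1.353]
wrist_force: [-1.2, 1.0, -0.3]
grip_width: 0.0851
gripper_force: 0.0
```

>>> {"name": "move_arm", "arguments": {
  "plan": [
    [[0, 0, 0], [0, 0, 0], 8.5],
    [[0, 0, 0], [0, 0, 0], 8.5]
  ]
}}

```text
t: 7.93
tcp_pos: [0.5259, -0.3025, 0.1219]
eef_rot: [3.14, 0.0, 1.352]
wrist_force: [0.5, 0.0, 0.7]
grip_width: 0.0854
gripper_force: 0.0
```

```bash
python3 look.py pics/w5.png
```

```text
[ 0.52588466 -0.30246795  0.12191533] [3.13982974e+00 1.07244040e-04 1.35193585e+00] [0.52272911 0.04601198 0.66396279]
b 9878 [256 160] [403 300] ((0.5246679782867432, -0.30642640590667725), (0.10331777483224869, 0.10265079885721207), 72.24691772460938)
```

View pics/w5.png

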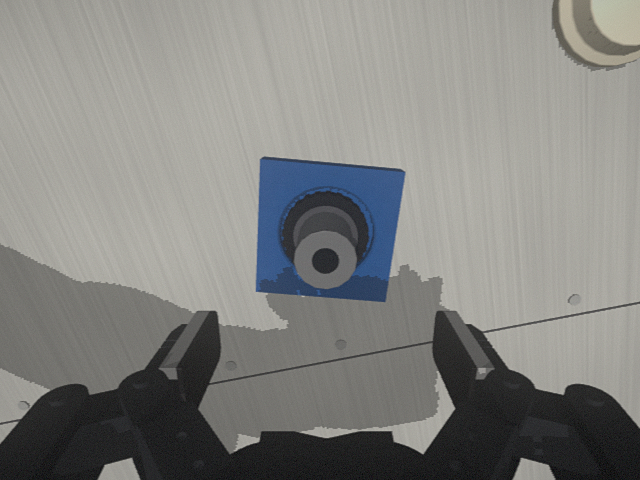

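The hub top at px (325,260) needs a −4.5 mm shift along tool x. Then descending and gripping.

>>> {"name": "move_arm", "arguments": {
  "plan": [
    [[-0.45, 0, 2.5], [0, 0, 0], 8.5],
    [[0, 0, 2.5], [0, 0, 0], 8.5],
    [[0, 0, 2.5], [0, 0, 0], 8.5],
    [[0, 0, 1.6], [0, 0, 0], 8.5],
    [[0, 0, 0], [0, 0, 0], 8.5],
    [[0, 0, 0], [0, 0, 0], 3.5],
    [[0, 0, 0], [0, 0, 0], 3.5],
    [[0, 0, 0], [0, 0, 0], 3.5]
  ],
  "squeeze": 60
}}

```text
t: 8.65
tcp_pos: [0.5247, -0.3077, 0.031]
eef_rot: [3.139, 0.001, 1.351]
wrist_force: [0.3, 0.4, 0.4]
grip_width: 0.0511
gripper_force: 0.0
```

>>> {"name": "move_arm", "arguments": {
  "plan": [
    [[0, 0, 0], [0, 0, 0], 3.5],
    [[0, 0, 0], [0, 0, 0], 3.5],
    [[0, 0, 0], [0, 0, 0], 3.5],
    [[0, 0, 0], [0, 0, 0], 3.5]
  ]
}}

```text
t: 8.98
tcp_pos: [0.5244, -0.3077, 0.0308]
eef_rot: [3.14, 0.001, 1.351]
wrist_force: [-4.0, 2.2, 16.0]
grip_width: 0.0381
gripper_force: 58.5
```

>>> {"name": "move_arm", "arguments": {
  "plan": [
    [[0, 0, -0.5], [0, 0, 0], 3.5],
    [[0, 0, -1.5], [0, 0, 0], 3.5],
    [[0, 0, -2], [0, 0, 0], 3.5],
    [[0, 0, -2], [0, 0, 0], 3.5],
    [[0, 0, -1], [0, 0, 0], 3.5],
    [[0, 0, 0], [0, 0, 0], 3.5],
    [[0, 0, 0], [0, 0, 0], 3.5],
    [[0, 0, 0], [0, 0, 0], 3.5]
  ]
}}

```text
t: 9.65
tcp_pos: [0.5234, -0.3071, 0.0982]
eef_rot: [-3.14, -0.0, 1.351]
wrist_force: [-1.0, 0.1, -3.1]
grip_width: 0.0372
gripper_force: 60.7
```

```bash
python3 wt.py pics/w6.png
```

```text
[ 1.2800e-01 -1.7000e-02 -2.2940e+00 -5.0000e-03 -3.0000e-03 -1.0000e-02
 -9.9262e+01 -2.0460e+01]
[0.466 0.394 0.602 0.024 0.041 0.03  0.425 0.054] 0.03795964625459412 60.69315433502197 [ 0.52383931 -0.30730334  0.09915189] [ 0.59439821  0.89818513 -0.24491628  1.47923673  0.26816709  0.79727794
  0.03023835]
```

Blue weighs 2.3 N against yellow's 5.8 N, so yellow is the heavier. Putting the blue one back.

>>> {"name": "move_arm", "arguments": {
  "plan": [
    [[0, 0, 1.5], [0, 0, 0], 3.5],
    [[0, 0, 2], [0, 0, 0], 3.5],
    [[0, 0, 1.5], [0, 0, 0], 3.5],
    [[0, 0, 1], [0, 0, 0], 3.5],
    [[0, 0, 0.5], [0, 0, 0], 3.5],
    [[0, 0, 0.35], [0, 0, 0], 3.5],
    [[0, 0, 0], [0, 0, 0], 3.5],
    [[0, 0, 0], [0, 0, 0], 3.5]
  ]
}}

```text
t: 10.92
tcp_pos: [0.5242, -0.3075, 0.0314]
eef_rot: [3.141, 0.0, 1.351]
wrist_force: [-0.1, -0.3, -2.0]
grip_width: 0.0373
gripper_force: 60.6
```

>>> {"name": "move_arm", "arguments": {
  "plan": [
    [[0, 0, 0.12], [0, 0, 0], 3.5],
    [[0, 0, 0], [0, 0, 0], 3.5],
    [[0, 0, 0], [0, 0, 0], 3.5]
  ]
}}

```text
t: 11.17
tcp_pos: [0.5242, -0.3076, 0.0309]
eef_rot: [3.14, 0.0, 1.351]
wrist_force: [-4.5, 3.3, 16.6]
grip_width: 0.0378
gripper_force: 62.5
```

>>> {"name": "move_arm", "arguments": {
  "plan": [
    [[0, 0, 0], [0, 0, 0], 5],
    [[0, 0, 0], [0, 0, 0], 7],
    [[0, 0, 0], [0, 0, 0], 8.5],
    [[0, 0, 0], [0, 0, 0], 8.5],
    [[0, 0, 0], [0, 0, 0], 8.5],
    [[0, 0, 0], [0, 0, 0], 8.5],
    [[0, 0, -2], [0, 0, 0], 8.5],
    [[0, 0, -4], [0, 0, 0], 8.5]
  ]
}}

```text
t: 11.83
tcp_pos: [0.5221, -0.3063, 0.0867]
eef_rot: [-3.135, -0.002, 1.351]
wrist_force: [0.4, -0.1, -0.3]
grip_width: 0.085
gripper_force: 0.0
```

>>> {"name": "move_arm", "arguments": {
  "plan": [
    [[0, 0, -4], [0, 0, 0], 8.5],
    [[4.0, -0.8, -2], [0, 0, 0], 8.5],
    [[4.0, -0.8, 0], [0, 0, 0], 8.5],
    [[4.0, -0.8, 0], [0, 0, 0], 8.5],
    [[4, -0.8, 0], [0, 0, 0], 8.5],
    [[4, -0.8, 0], [0, 0, 0], 8.5],
    [[4, -0.8, 0], [0, 0, 0], 8.5],
    [[4, -0.8, 0], [0, 0, 0], 8.5]
  ]
}}

```text
t: 12.5
tcp_pos: [0.53, -0.0234, 0.148]
eef_rot: [3.141, -0.0, 1.351]
wrist_force: [1.0, 0.2, -0.2]
grip_width: 0.0852
gripper_force: 0.0
```

>>> {"name": "move_arm", "arguments": {
  "plan": [
    [[0, 0, 2], [0, 0, 0], 8.5],
    [[0, 0, 2], [0, 0, 0], 8.5],
    [[0, 0, 0], [0, 0, 0], 8.5],
    [[0, 0, 0], [0, 0, 0], 8.5],
    [[0, 0, 0], [0, 0, 0], 8.5]
  ]
}}

```text
t: 12.92
tcp_pos: [0.5306, -0.0256, 0.1087]
eef_rot: [3.141, -0.0, 1.35]
wrist_force: [0.4, -0.8, 0.5]
grip_width: 0.0849
gripper_force: 0.0
```

```bash
python3 look.py pics/w7.png; python3 - <<'E'
from h import *
# side view: check blue seated; eye measured from side
im=arm.camera("side")[:,:,::-1];cv2.imwrite("pics/s2.png",im)
a=cv2.resize(im[360:460,230:345],(460,400));b=cv2.resize(im[110:210,190:305],(460,400),interpolation=cv2.INTER_CUBIC)
w=cv2.imread("pics/w7.png");w=cv2.resize(w,(400,300));c=np.zeros((400,800,3),np.uint8);c[:300,:400]=w;c[:,400:]=cv2.resize(a,(400,400))
cv2.imwrite("pics/m7.png",c)
E
```

```text
[ 0.5305716  -0.02559395  0.10872399] [ 3.14090823e+00 -2.07647984e-04  1.35015007e+00] [ 0.4041761  -0.78197922  0.48099414]
y 13588 [230 139] [405 307] ((0.5274909734725952, -0.020676929503679276), (0.1036221832036972, 0.105131596326828), 1.0063382387161255)
```

View pics/m7.png

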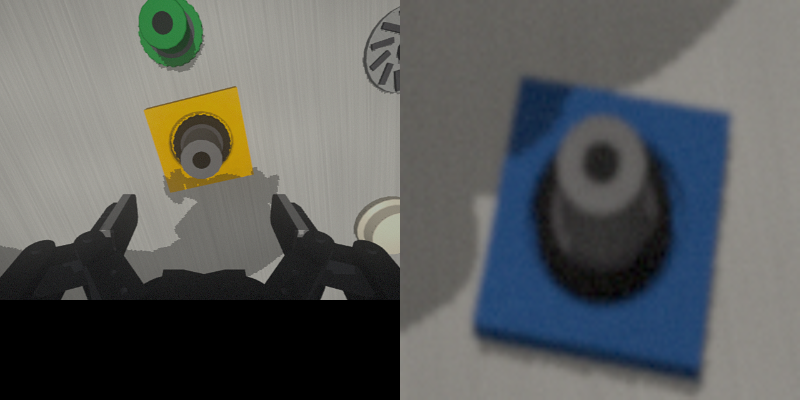

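The blue pulley is seated upright and centred (right panel). The yellow hub top at px (322,256) needs +4 mm in x and −2.5 mm in y. Gripping with 80 N.

>>> {"name": "move_arm", "arguments": {
  "plan": [
    [[0.4, -0.25, 2], [0, 0, 0], 8.5],
    [[0, 0, 2.5], [0, 0, 0], 8.5],
    [[0, 0, 2.5], [0, 0, 0], 8.5],
    [[0, 0, 0.75], [0, 0, 0], 8.5],
    [[0, 0, 0], [0, 0, 0], 8.5],
    [[0, 0, 0], [0, 0, 0], 3.5],
    [[0, 0, 0], [0, 0, 0], 3.5],
    [[0, 0, 0], [0, 0, 0], 3.5]
  ],
  "squeeze": 80
}}

```text
t: 13.68
tcp_pos: [0.5293, -0.0209, 0.0317]
eef_rot: [3.14, -0.001, 1.351]
wrist_force: [-0.8, 0.5, -0.6]
grip_width: 0.0509
gripper_force: 0.0
```

>>> {"name": "move_arm", "arguments": {
  "plan": [
    [[0, 0, 0], [0, 0, 0], 3.5],
    [[0, 0, 0], [0, 0, 0], 3.5],
    [[0, 0, 0], [0, 0, 0], 3.5],
    [[0, 0, 0], [0, 0, 0], 3.5]
  ]
}}

```text
t: 14.02
tcp_pos: [0.5293, -0.0209, 0.0318]
eef_rot: [3.14, -0.0, 1.351]
wrist_force: [-3.1, -0.0, 21.0]
grip_width: 0.0373
gripper_force: 77.7
```

>>> {"name": "move_arm", "arguments": {
  "plan": [
    [[0, 0, -0.5], [0, 0, 0], 3.5],
    [[0, 0, -1.5], [0, 0, 0], 3.5],
    [[0, 0, -3], [0, 0, 0], 3.5],
    [[0, 0, -4], [0, 0, 0], 3.5],
    [[0, 0, -4], [0, 0, 0], 3.5],
    [[0, 0, -4], [0, 0, 0], 3.5],
    [[0, 0, -2], [0, 0, 0], 3.5],
    [[0, 0, 0], [0, 0, 0], 3.5]
  ]
}}

```text
t: 14.68
tcp_pos: [0.5299, -0.0208, 0.2247]
eef_rot: [3.136, -0.001, 1.351]
wrist_force: [0.3, -0.6, -6.0]
grip_width: 0.0373
gripper_force: 82.1
```

```bash
python3 wt.py pics/w8.png; python3 - <<'E'
from h import *
im=cv2.imread("pics/side0.png");H,s,v=cv2.split(cv2.cvtColor(im,cv2.COLOR_BGR2HSV))
w=np.zeros_like(v);cv2.ellipse(w,(244,137),(19,13),0,0,360,1,-1)
print(np.percentile(v[w>0],[10,50,90]))
ys,xs=np.nonzero((w>0)&(v>110));q=toplane("side",np.c_[xs,ys],.0905).astype(np.float32);print(len(xs),cv2.minEnclosingCircle(q))
# copper dots
for n,c in (("scene",(477,344)),("side",(244,137))):
    im=cv2.imread(f"pics/{n}0.png");H,s,v=cv2.split(cv2.cvtColor(im,cv2.COLOR_BGR2HSV))
    w=np.zeros_like(v);cv2.circle(w,c,10,1,-1);ys,xs=np.nonzero((w>0)&(s>120)&(v>60));print(n,len(xs),xs.mean(),ys.mean(),toplane(n,(xs.mean(),ys.mean()),.0905))
E
```

```text
[ 3.0000e-03 -2.1000e-01 -5.9570e+00 -5.0000e-03 -5.0000e-03 -7.0000e-03
 -8.5559e+01 -2.4237e+01]
[0.348 0.51  0.799 0.039 0.023 0.03  2.386 0.96 ] 0.03714965980377733 82.13085293769836 [ 0.52858244 -0.02078355  0.22009358] [ 0.10265019  0.62806103 -0.22596022  1.63106991  0.16835864  0.9020702
 -0.40635351]
[ 25.  87. 134.]
237 ((0.49850213527679443, 0.34671691060066223), 0.04462489113211632)
scene 52 476.59615384615387 343.28846153846155 [[0.4990861  0.33975699]]
side 29 243.82758620689654 135.89655172413794 [[0.50009934 0.34123201]]
```

>>> {"name": "move_arm", "arguments": {
  "plan": [
    [[2, -0.6, 0], [0, 0, 0], 3.5],
    [[3.2, -1, 0], [0, 0, 0], 3.5],
    [[3.6, -1.1, 0], [0, 0, 0], 3.5],
    [[3.6, -1.1, 0], [0, 0, 0], 3.5],
    [[3.6, -1.1, 0], [0, 0, 0], 3.5],
    [[3.6, -1.1, 0], [0, 0, 0], 3.5],
    [[3.6, -1.1, 0], [0, 0, 0], 3.5],
    [[3.6, -1.1, 0], [0, 0, 0], 3.5]
  ]
}}

```text
t: 15.95
tcp_pos: [0.5066, 0.2605, 0.2204]
eef_rot: [-3.142, 0.0, 1.351]
wrist_force: [1.0, 0.4, -6.5]
grip_width: 0.0368
gripper_force: 81.9
```

>>> {"name": "move_arm", "arguments": {
  "plan": [
    [[3.6, -1.1, 0], [0, 0, 0], 3.5],
    [[2.6, -1, 0], [0, 0, 0], 3.5],
    [[1.6, -0.54, 0], [0, 0, 0], 3.5],
    [[0, 0, 0], [0, 0, 0], 3.5],
    [[0, 0, 0], [0, 0, 0], 3.5],
    [[0, 0, 0], [0, 0, 0], 3.5],
    [[0, 0, 0], [0, 0, 0], 3.5],
    [[0, 0, 0], [0, 0, 0], 3.5]
  ]
}}

```text
t: 16.62
tcp_pos: [0.4988, 0.3397, 0.2205]
eef_rot: [3.141, 0.0, 1.35]
wrist_force: [-0.8, 0.2, -5.6]
grip_width: 0.0365
gripper_force: 81.8
```

>>> {"name": "move_arm", "arguments": {
  "plan": [
    [[0, 0, 1.5], [0, 0, 0], 3.5],
    [[0, 0, 2], [0, 0, 0], 3.5],
    [[0, 0, 2], [0, 0, 0], 3.5],
    [[0, 0, 1.2], [0, 0, 0], 3.5],
    [[0, 0, 0.6], [0, 0, 0], 3.5],
    [[0, 0, 0], [0, 0, 0], 3.5],
    [[0, 0, 0], [0, 0, 0], 3.5],
    [[0, 0, 0], [0, 0, 0], 3.5]
  ]
}}

```text
t: 17.28
tcp_pos: [0.4988, 0.3407, 0.1484]
eef_rot: [3.141, -0.001, 1.351]
wrist_force: [0.7, -0.5, -5.2]
grip_width: 0.0368
gripper_force: 81.9
```

```bash
python3 - <<'E'
from h import *
f=lambda n:arm.camera(n)[:,:,::-1]
w=cv2.resize(f("wrist"),(400,300));a=f("scene");b=f("side")
c=np.zeros((600,800,3),np.uint8);c[:300,:400]=w
c[:300,400:]=cv2.resize(a[240:420,370:610],(400,300));c[300:,:400]=cv2.resize(b[60:225,150:370],(400,300));c[300:,400:]=cv2.resize(b[210:460,170:503],(400,300))
cv2.imwrite("pics/fin.png",c);o=arm.get_obs();print(o["t"],o["tcp_pos"],o["wrist_force"],o["gripper_force"],o["grip_width"])
E
```

```text
17.4333 [0.49861489 0.34068881 0.14808358] [-0.39296952 -0.792823   -6.24775809] 81.87044978141785 0.0370246347382585
```

View pics/fin.png

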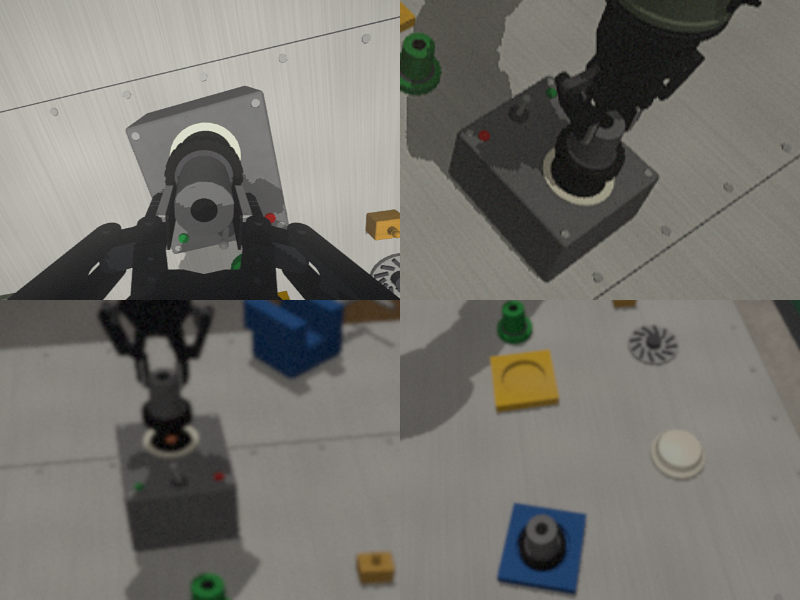

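The heavy pulley is held hub up, centred above the eye with a clear gap. The toggle and bystanders are untouched, yellow is empty, and the blue pulley is seated.

```bash
python3 -c "
from cell import arm
print(arm.sign_off())"
```

```text
the job is handed in; nothing more can be done
None
```

I handed in the job: the heavier pulley is the one from the yellow pocket (about 5.9 N, against about 2.3 N for the blue one), and it is held hub up about 34 mm above the eye by my estimate, with the lighter one seated hub up in its blue pocket; the verdict was not shown.

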